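# Nest the picnic beakers in their caddy and snap the lid shut

## Robot

A 7-joint arm with a two-finger parallel gripper is mounted at the origin on a cart in front of the work surface, level with it; the furniture and walls round the work are solid. World frame = base frame: x ahead of the robot, y to its left, z up, the work surface at z = 0. Lengths are in m, angles in rad, forces in N, time in s.
With the tool pointing down it reaches from about 0.4 to 0.925 m from the base axis. Payload 4.1 kg.
Tool frame: the origin (TCP) lies at the very end of the fingers, on their centre line; the grasp point (between the pads) lies 19 mm behind it; z points along the fingers, y is the line along which they close (so a half turn about z gives the same grasp; the last joint's range is limited). The gripper opens to 85 mm and grips with 20 to 120 N. Pads are 22 mm wide; open, the fingers measure 114 mm over their backs; the gripper's body (76 mm by 85 mm) begins 54 mm behind the grasp point. The pads swing forward as they close: fully open they stand 13 mm farther back than shut.
Start: joints at [-1.217, 0.398, 0.045, 1.537, -0.019, 1.207, -0.051], TCP at [0.284, 0.585, 0.206] pointing down, gripper open.
Joint ranges: [-2.82, 2.82], [-0.49, 2.23], [-1.37, 1.46], [0, 2.46], [-1.36, 4.5], [0.23, 2], [-2.94, 2.94]. Speed limits (rad/s): [2.57, 2.57, 3.14, 3.14, 3.14, 3.14, 3.14].

## Interface

Orientations are given as a unit quaternion [x, y, z, w].
In Python, from station import r, capture, calibration gives the robot as it stands.
- The arm moves only by the tool drive_tool, never from a script. Its argument "moves" is a list of rows, each a list of 2 entries, a list of its own where there are three numbers: the shift along the tool's x, y, z normalised to -1 to 1, where 1 is 0.06 m, then the turn about the tool's z normalised to -1 to 1, where 1 is 1.5 rad. A call has 1 to 5 rows; each row shifts and turns the commanded pose from where the row before left it, along the tool's axes as they then stand; what a row does not reach is not made up. A row lasts 1/8 s, in which the tool goes at most 62.5 mm and 10.7 degrees, less where a joint would pass 70% of its speed; a pose out of reach is approached as far as the arm can. A call with a number of a shift or a turn outside -1 to 1 is refused whole. A call with a gripper value outside its range is refused whole. "fingers" is the opening, from -1 (shut) to 1 (fully open), set as the call begins (left out, the last holds). The fingers move at their own pace and stop on an object; the grip force is fixed at half the most. Time passes only in rows, so rows that do not move let the fingers close. It gives the time, the measured TCP pose, the force, the opening and the grip force at its end, in the units of the state.
- r.read_state(): the state, without advancing time (a new reading comes with each control period).
- capture(name): name is "side" or "top" or "wrist"; returns the picture (400x640x3 uint8, red, green, blue); there is no depth.
- calibration(name): a dict with "intrinsics" (3x3 intrinsics, pixels), "distortion" ([k1, k2, p1, p2, k3] as OpenCV has them; the pictures are not rectified), "rvec" (rotation vector, rad) and "tvec" (3), from world to camera coordinates, as OpenCV has them; the wrist camera has in their place "tool_from_camera" (4x4, takes a point from camera to tool coordinates, whose origin is the TCP and whose axes are the flange's). Camera axes: x right, y down, z forward; pixel columns grow to the right and rows downward; lengths in m; the calibration is good to about 2 mm. A picture is of the moment at which its call begins: read the wrist's pose just before it. calibration takes no time and is no camera call.
- r.close_job(): hands the job in; it is judged then, once.
The state is a dict: "time_s": time; "q": joint angles; "qvel": joint speeds; "effort": joint torques, N m; "eef_pos": TCP position; "tool_rot": TCP orientation; "force": force on the tool from outside, world axes, zero at the start; "torque": the same for the moment, N m; "finger_gap": finger opening in m; "gripper_force": force on a finger pad.
Only numpy, scipy, OpenCV 4.12 (cv2) and the standard library are available. Lean on these libraries where they do the work, as an engineer would, in place of code of your own. Each camera call takes 0.05 s, during which the arm holds its last target. There are 200 camera calls.

## Task

Pack the picnic beakers away: nest the two loose beakers, blue and orange, one after the other in either order into the grey beaker that stands in the caddy, each upright and fully home on the one below. Then swing the caddy's hinged lid down over the stack and press its front tab until the spring catch snaps over it. Leave the glass tumbler, the tuna tin, the salt shaker and the lemon where they are.

Things in the scene. Friction and masses are not known exactly. Their poses are not given: they have to be found in the camera images.
- caddy: Beaker caddy, fixed: round black base 128 mm across, 6 mm high, with a low dish (13 mm high, 54 mm across) for the bottom beaker. Origin: centre of its underside, on the stack's axis; z up, x from the front (catch post, x = -57 mm, 20 mm wide, 180 mm high) to the back (hinge strap, x = 58 mm, 26 mm wide, 168 mm high). Its y sides are open: fingers closing along y have room.
- lid (a joint): Angle of the black lid, rad: 0 closed, level and caught; about 0.08 tab resting on the catch; 1.57 upright; 1.95 open stop, leaning back. Starts at 1.65 to 1.9. Stiff hinge (0.06 N m): stays where left. Pushing its back face (upper face when closed) towards the front and down closes it; its last 8 mm at the tab take about 5 N until the spring catch snaps over it, then a firm stop.
- lid_tab (a point): Point on the lid's front tab where it is pressed: on its upper (back) face, 98 mm from the hinge axis; tab 18 mm wide, 5 mm thick. Moves with the lid; its z is the outward normal of that face.
- beaker_grey: Grey beaker, loose, standing in the caddy's dish 6 mm above the worktop; same shape as the other two and the bottom of the stack. Origin: centre of its underside, z up to the mouth.
- beaker_blue: Blue beaker, about 90 g, upright on the worktop, 94 mm high, round: underside 42 mm across, widening to 59 mm at 64 mm height; there a shoulder steps out to a straight band 67 mm across, 64 to 94 mm (rim) high: the place to grip. Mouth 62 mm, wall 2.5 mm. Nested, its shoulder sits on the rim below, undersides 30 mm apart, play 1.5 mm. Origin: centre of underside, z up.
- beaker_orange: Orange beaker, loose, standing upright on the worktop; the same shape and weight as the blue one. Origin: centre of its underside, z up to the mouth.
- tumbler: Clear glass tumbler, 81 mm across, 86 mm high, not part of the set; leave it. Origin: centre of its underside.
- tin_tuna: Low round tin, 86 mm across, 40 mm high; leave it. Origin: centre of its underside.
- salt_shaker: Salt shaker, 44 mm across, 90 mm high; leave it. Origin: centre of its underside.
- lemon: Lemon, 78x55x56 mm; leave it. Origin: centre of its underside.
- lid_hinge (a point): Point on the lid's hinge axis (along the caddy's y), 58 mm behind the stack's axis and 164 mm above the worktop. Closed, the lid reaches from here 110 mm to the front: a disc 75 mm across, 5 mm thick, centred over the stack, then the tab. Its underside is then 161 mm above the worktop, 1 mm over a full stack of three (160 mm).
Mind the look-alikes: they are no part of the job. What is shaped like the beaker_blue but purple is not meant.

How it is judged:
By the outcome, as a careful person would: the job done as asked, in the order asked, and still so for the second after the job is handed in, with the robot touching nothing.
It also fails if it takes over 72 s, if anything falls off the work surface, if the arm or the gripper's body presses on something with over 40 N, if the wrist force passes 120 N, or if a joint passes its speed limit or range.

## Working session

There is one attempt and no reset: what is moved stays moved. The work goes in short steps, Python scripts to look and compute and a tool call to move; the robot and the scene stay as the last step left them, time stands still between calls to the robot, and variables do not carry over. Pictures are saved under pics/ and viewed, at most 10 in all, crops included, and the job is handed in when it is done.

Besides the shell and the picture viewer there is one more tool, called after ">>>" by a JSON object that holds its "method" and its "body". drive_tool: Moves the arm, as the interface text tells. Its arguments: {"type":"object","properties":{"moves":{"type":"array","items":{"type":"array"}},"fingers":{"type":"number"}},"required":["moves"]}

```bash
ls; mkdir -p pics; python3 - <<'E'
from station import r,capture,calibration
import cv2,numpy as np
s=r.read_state();print({k:np.round(v,3).tolist() for k,v in s.items()})
for n in ("top","side"):
    im=capture(n);cv2.imwrite(f"pics/{n}0.png",im[:,:,::-1])
    c=calibration(n);print(n,{k:np.round(v,4).tolist() for k,v in c.items()})
    R=cv2.Rodrigues(np.array(c['rvec'],float))[0];print(-R.T@np.array(c['tvec']).ravel())
print(calibration("wrist"))
E
```

```text
pics
{'time_s': 0.0, 'q': [-1.217, 0.399, 0.045, 1.538, -0.019, 1.207, -0.051], 'qvel': [0.0, 0.001, -0.0, 0.001, -0.001, -0.0, 0.001], 'effort': [-0.001, -47.512, 1.364, -25.422, 0.012, 0.009, 0.0], 'eef_pos': [0.284, 0.584, 0.205], 'tool_rot': [0.224, 0.974, -0.001, -0.0], 'force': [-0.209, -0.048, -0.385], 'torque': [-0.006, -0.003, 0.014], 'gripper_force': 0.0, 'finger_gap': 0.085}
top {'intrinsics': [[488.7509, 0.0, 318.3022], [0.0, 488.7509, 190.0646], [0.0, 0.0, 1.0]], 'distortion': [-0.1159, 0.0, 0.0, 0.0, 0.0], 'rvec': [2.0846, -2.1398, 0.2257], 'tvec': [0.1298, 0.562, 1.2555]}
[0.29170529 0.12295095 1.34492635]
side {'intrinsics': [[454.6467, 0.0, 314.2243], [0.0, 454.6467, 199.5537], [0.0, 0.0, 1.0]], 'distortion': [-0.0291, 0.0, 0.0, 0.0, 0.0], 'rvec': [0.2515, -2.6057, 1.5967], 'tvec': [0.5411, 0.0918, 1.3973]}
[0.33300379 1.28188096 0.70684024]
{'intrinsics': array([[277.65248355,   0.        , 323.86143855],
       [  0.        , 277.65248355, 201.19002969],
       [  0.        ,   0.        ,   1.        ]]), 'distortion': array([-0.0194862,  0.       ,  0.       ,  0.       ,  0.       ]), 'tool_from_camera': array([[-3.86827404e-04, -9.46413001e-01, -3.22958638e-01,
         8.34456593e-02],
       [ 9.99999850e-01, -4.91077454e-04,  2.41314927e-04,
        -8.12919903e-04],
       [-3.86981290e-04, -3.22958497e-01,  9.46413049e-01,
        -1.67017713e-01],
       [ 0.00000000e+00,  0.00000000e+00,  0.00000000e+00,
         1.00000000e+00]])}
```

View pics/top0.png

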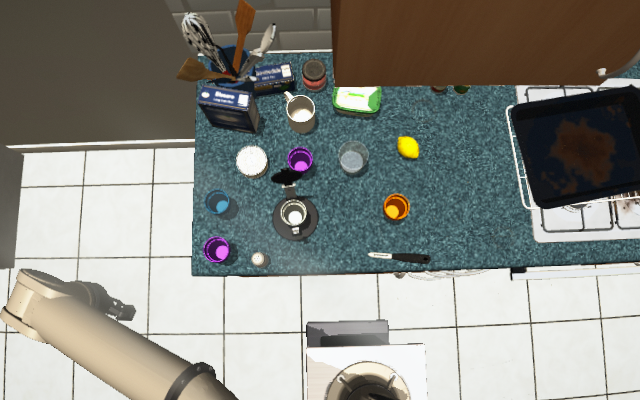

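View pics/side0.png

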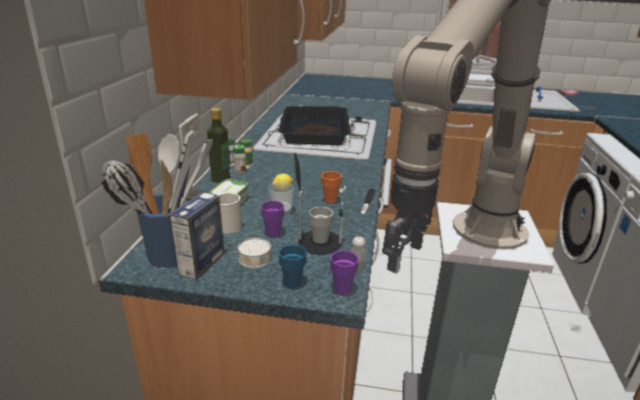

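The top view shows these candidates:
- **Blue-like:** blue beaker (218,202); purple look-alikes at (300,160) and (217,250).
- **Orange-like:** orange beaker (396,207); lemon (408,147).
- **Grey-like:** grey beaker in the caddy (294,213); tumbler (352,157); mug (300,113).

By the description I choose blue (218,202), orange (396,207) and grey (294,213). The lid is at (286,177), leaning back and away from the robot.

```bash
cat > h.py <<'E'
import cv2,numpy as np
from scipy.optimize import least_squares
from station import r,capture,calibration
from scipy.spatial.transform import Rotation as Ro
def cam(n,s=None):
    c=calibration(n);K=np.array(c['intrinsics']);D=np.array(c['distortion'])
    if n=="wrist":
        s=s or r.read_state();T=np.array(c['tool_from_camera']);Rt=Ro.from_quat(s['tool_rot']).as_matrix()
        R=(Rt@T[:3,:3]).T;o=np.array(s['eef_pos'])+Rt@T[:3,3];return K,D,R,-R@o
    return K,D,cv2.Rodrigues(np.array(c['rvec'],float))[0],np.array(c['tvec'],float).ravel()
def plane(C,px,z):
    K,D,R,t=C;u=cv2.undistortPoints(np.array(px,float).reshape(-1,1,2),K,D)[:,0]
    d=np.c_[u,np.ones(len(u))]@R;o=-R.T@t
    return (o+d*((z-o[2])/d[:,2:]))[:,:2]
def proj(C,p):
    K,D,R,t=C;return cv2.projectPoints(np.array(p,float).reshape(-1,1,3),cv2.Rodrigues(R)[0],t,K,D)[0][:,0]
def rim(C,mask,z,rad):
    """circle of known radius through the outward side of the silhouette at height z"""
    c=max(cv2.findContours(mask.astype(np.uint8),0,cv2.CHAIN_APPROX_NONE)[0],key=cv2.contourArea)[:,0]
    P=plane(C,c,z);o=(-C[2].T@C[3])[:2];m=P.mean(0);g=m-o;g/=np.linalg.norm(g)
    Q=P[(P-m)@g>-0.005]
    f=least_squares(lambda p:np.hypot(*(Q-p).T)-rad,m,loss='soft_l1',f_scale=.001)
    return f.x,np.abs(f.fun).mean(),len(Q)
def hsv(im):return cv2.cvtColor(im,cv2.COLOR_RGB2HSV)
def hue(im,lo,hi,smin=100,vmin=40,win=None):
    H=hsv(im);m=(H[...,0]>=lo)&(H[...,0]<=hi)&(H[...,1]>=smin)&(H[...,2]>=vmin)
    if win:
        w=np.zeros_like(m);x0,y0,x1,y1=win;w[y0:y1,x0:x1]=1;m&=w
    return cv2.morphologyEx(m.astype(np.uint8),cv2.MORPH_CLOSE,np.ones((3,3)))
E
python3 - <<'E'
from h import *
im=cv2.imread('pics/top0.png')[:,:,::-1].copy();C=cam("top")
H=hsv(im)
print(H[202,205:232].tolist());print(H[207,380:412:2].tolist())
m=hue(im,3,25,150,80,(370,185,420,230));print('orange',rim(C,m,.094,.0335),m.sum())
m=hue(im,98,112,150,50,(195,182,240,222));print('blue',rim(C,m,.094,.0335),m.sum())
for n,px,z in [('tum',(352,157),.043),('tin',(252,161),.04),('salt',(260,259),.06),('lemon',(408,147),.028),('caddy',(295,218),.006),('grey',(294,213),.1),('purp',(300,160),.05),('purp2',(217,250),.05),('lid',(286,177),.2),('post',(296,232),.18)]: print(n,plane(C,[px],z).round(3))
a=cv2.resize(im[150:260,190:330],None,fx=4,fy=4,interpolation=cv2.INTER_CUBIC)
b=cv2.resize(im[180:235,370:425],None,fx=4,fy=4,interpolation=cv2.INTER_CUBIC)
a=cv2.copyMakeBorder(a,0,0,0,220,0); a[:220,560:780]=b
cv2.imwrite('pics/crop0.png',a[:,:,::-1])
E
```

```text
[[101, 92, 86], [99, 58, 70], [100, 98, 96], [100, 99, 98], [98, 61, 75], [97, 59, 74], [99, 57, 76], [100, 60, 77], [99, 62, 78], [100, 60, 77], [97, 60, 77], [98, 59, 78], [100, 74, 86], [99, 121, 146], [98, 136, 188], [98, 138, 201], [98, 136, 203], [98, 136, 202], [98, 137, 201], [98, 138, 201], [98, 138, 201], [98, 138, 192], [99, 136, 158], [99, 139, 174], [99, 96, 96], [99, 49, 73], [92, 43, 78]]
[[93, 73, 122], [92, 38, 95], [15, 255, 184], [15, 249, 169], [24, 219, 252], [24, 216, 252], [24, 214, 252], [24, 216, 252], [19, 231, 231], [11, 255, 129], [11, 255, 129], [11, 255, 127], [11, 255, 122], [17, 255, 234], [18, 234, 203], [78, 33, 117]]
orange (array([ 0.50928186, -0.08639207]), np.float64(0.0008857047156257505), 42) 551
blue (array([0.53618427, 0.37594275]), np.float64(0.0007561954598528028), 7) 10
tum [[0.66  0.019]]
tin [[0.656 0.296]]
salt [[0.384 0.273]]
lemon [[ 0.689 -0.141]]
caddy [[0.499 0.181]]
grey [[0.498 0.18 ]]
purp [[0.653 0.163]]
purp2 [[0.411 0.388]]
lid [[0.569 0.193]]
post [[0.438 0.172]]
```

View pics/crop0.png

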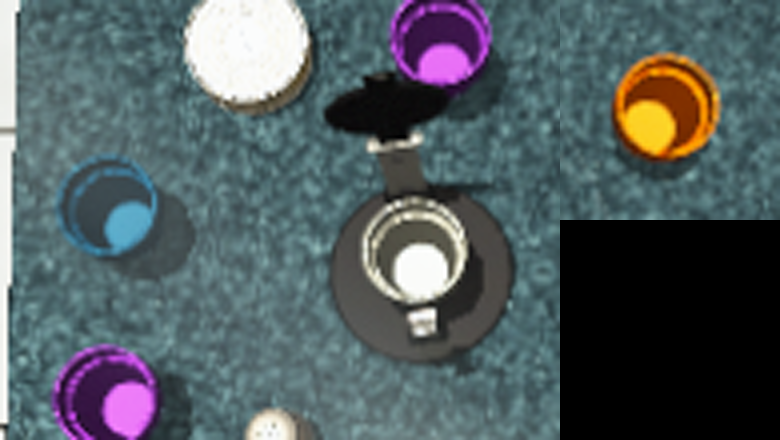

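The crop confirms blue with its rim centre at about (217,201), orange at (396,206), and the grey beaker in the caddy at (293.5,212.5). The catch post is on the robot side at (295.5,230) and the hinge is behind at (289,186).

```bash
cat >> h.py <<'E'
def togo(target,yaw=None,s=None):
    """target TCP xyz -> shift in the tool's axes in units of 0.06 m; yaw = wanted world angle of tool y, deg -> turn units"""
    s=s or r.read_state();Rt=Ro.from_quat(s['tool_rot']).as_matrix()
    d=Rt.T@(np.array(target)-s['eef_pos']);ya=np.degrees(np.arctan2(Rt[1,1],Rt[0,1]))
    print('t',round(s['time_s'],2),'tcp',np.round(s['eef_pos'],4),'yaw',round(ya,2),'shift units',(d/.06).round(3),end=' ')
    if yaw is not None: print('turn units',round(np.radians(-((yaw-ya+90)%180-90))/1.5,4))
    else: print()
E
python3 - <<'E'
from h import *
C=cam("top")
f=lambda L:np.array(L,float)/4+[190,150]-.375
def circ(P,rad):
    q=least_squares(lambda p:np.hypot(*(P-p).T)-rad,P.mean(0));return q.x.round(4),q.fun.round(4)
print('blue',circ(plane(C,f([(58,205),(157,205),(108,155),(108,256)]),.094),.0335))
print('grey',circ(plane(C,f([(362,250),(468,250),(414,197),(414,303)]),.1),.0335))
print('base',circ(plane(C,f([(331,272),(514,272),(422,362)]),.006),.064))
h=plane(C,f([(369,147),(421,141)]),.164);p=plane(C,f([(423,310)]),.18)
d=h[0]-h[1];print('hinge',h,'mid',h.mean(0),'ydir deg',np.degrees(np.arctan2(d[1],d[0])),'post',p)
x=h.mean(0)-p[0];print('x dir',np.degrees(np.arctan2(x[1],x[0])),np.linalg.norm(x))
togo([.536,.376,.2])
E
```

```text
blue (array([0.5356, 0.3825]), array([-0.0008, -0.0008,  0.0002,  0.0002]))
grey (array([0.5002, 0.1812]), array([0.0007, 0.0007, 0.0012, 0.0012]))
base (array([0.5017, 0.1806]), array([-0.0006, -0.0006,  0.    ]))
hinge [[0.55458695 0.20561584]
 [0.5575475  0.17335909]] mid [0.55606723 0.18948747] ydir deg 95.24395934687935 post [[0.45001547 0.17319826]]
x dir 8.732204273996746 0.10729545116460491
t 0.1 tcp [0.2841 0.5839 0.2054] yaw 64.06 shift units [-5.292 -1.28   0.093]
```

>>> {"method": "drive_tool", "body": {"moves": [[[-0.9,-0.22,0],0],[[-0.9,-0.22,0],0],[[-0.9,-0.22,0],0],[[-0.9,-0.22,0],0],[[-0.9,-0.22,0],0]], "fingers": 1}}

```text
time_s: 0.72
eef_pos: [0.4992, 0.4057, 0.2059]
tool_rot: [0.224, 0.975, -0.0, -0.0]
force: [-0.1, 0.5, -0.2]
finger_gap: 0.0855
gripper_force: 0.0
```

>>> {"method": "drive_tool", "body": {"moves": [[[-0.7,-0.1,0],0],[[0,0,0],-0.12],[[0,0,0],-0.12],[[0,0,0],-0.12],[[0,0,0],0]]}}

```text
time_s: 1.35
eef_pos: [0.5332, 0.383, 0.2058]
tool_rot: [-0.043, 0.999, -0.0, -0.0]
force: [0.4, -0.8, -0.1]
finger_gap: 0.0856
gripper_force: 0.0
```

```bash
python3 - <<'E'
from h import *
togo([.536,.380,.2],97.5)
im=capture("wrist");cv2.imwrite("pics/w1.png",im[:,:,::-1])
print(proj(cam("wrist"),[[.536,.380,.094],[.5,.181,.1],[.41,.388,.094]]))
E
```

```text
t 1.35 tcp [0.5332 0.383  0.2058] yaw 94.87 shift units [-0.042 -0.054  0.096] turn units -0.0305
[[321.25255772 193.2449727 ]
 [121.83411711 143.99530901]
 [341.17836874  62.21153707]]
```

View pics/w1.png

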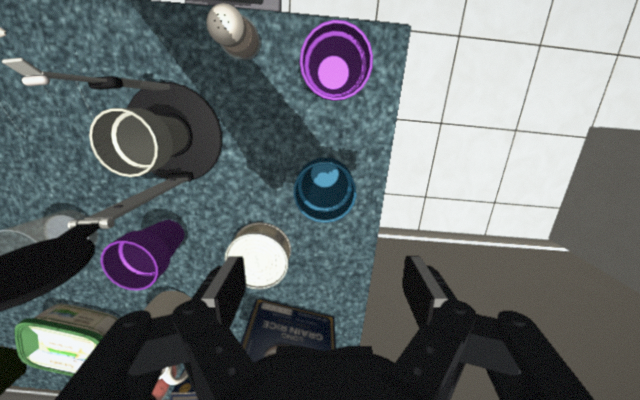

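The wrist view shows blue's rim at about (325,189), purple at (337,60) and (135,265), and the grey rim at about (124,142). Next I fit the rim circles.

```bash
python3 - <<'E'
from h import *
s=r.read_state();C=cam("wrist",s)
im=cv2.imread('pics/w1.png')[:,:,::-1].copy()
H=hsv(im)
m=hue(im,95,108,120,40,(285,150,365,230));print('blue',rim(C,m,.094,.0335),cv2.boundingRect(m))
print(H[190,290:362:3].tolist())
# manual points of the rim outline
def circ(P,rad):
    q=least_squares(lambda p:np.hypot(*(P-p).T)-rad,P.mean(0));return q.x.round(4),q.fun.round(4)
print('manual blue',circ(plane(C,[(296,192),(354,190),(325,221)],.094),.0335))
print('manual grey',circ(plane(C,[(90,142),(158,147),(125,109),(127,174),(93,128),(154,128)],.1),.0335))
E
```

```text
blue (array([0.53414758, 0.38336879]), np.float64(0.0006779347833510659), 99) (294, 158, 62, 65)
[[94, 59, 99], [98, 95, 107], [96, 135, 53], [99, 166, 86], [98, 160, 62], [102, 172, 49], [101, 190, 47], [98, 174, 63], [100, 166, 57], [100, 166, 60], [101, 187, 60], [97, 197, 53], [101, 179, 57], [99, 173, 56], [96, 202, 53], [99, 216, 52], [103, 144, 55], [98, 189, 50], [100, 162, 55], [100, 174, 97], [99, 178, 112], [99, 154, 58], [97, 70, 117], [97, 65, 113]]
manual blue (array([0.5339, 0.3838]), array([-0.0031, -0.0031, -0.0001]))
manual grey (array([0.4984, 0.1842]), array([ 0.0013, -0.0011, -0.0014, -0.0017, -0.0019,  0.0009]))
```

>>> {"method": "drive_tool", "body": {"moves": [[[-0.03,0,0.6],-0.03],[[0,0,0.6],0],[[0,0,0.6],0],[[0,0,0.63],0],[[0,0,0],0]]}}

```text
time_s: 2.02
eef_pos: [0.5326, 0.3817, 0.0571]
tool_rot: [-0.065, 0.998, -0.002, -0.003]
force: [0.6, 0.1, 0.4]
finger_gap: 0.0851
gripper_force: 0.0
```

>>> {"method": "drive_tool", "body": {"moves": [[[0,0,0],0],[[0,0,0],0],[[0,0,0],0],[[0,0,0],0],[[0,0,0],0]], "fingers": -1}}

```text
time_s: 2.65
eef_pos: [0.5517, 0.3818, 0.0775]
tool_rot: [-0.062, 0.998, 0.003, 0.015]
force: [3.0, -10.8, 46.7]
finger_gap: 0.0
gripper_force: 28.9
```

```bash
python3 - <<'E'
from h import *
togo([.535,.383,.25],97.5)
im=capture("side");w=capture("wrist")
a=cv2.resize(im[200:310,250:390],(560,440),interpolation=cv2.INTER_CUBIC);cv2.imwrite("pics/g1.png",a[:,:,::-1]);cv2.imwrite("pics/g1w.png",w[:,:,::-1])
E
```

```text
t 2.65 tcp [0.5517 0.3818 0.0775] yaw 97.14 shift units [ 0.187  0.066 -2.882] turn units -0.0042
```

View pics/g1w.png

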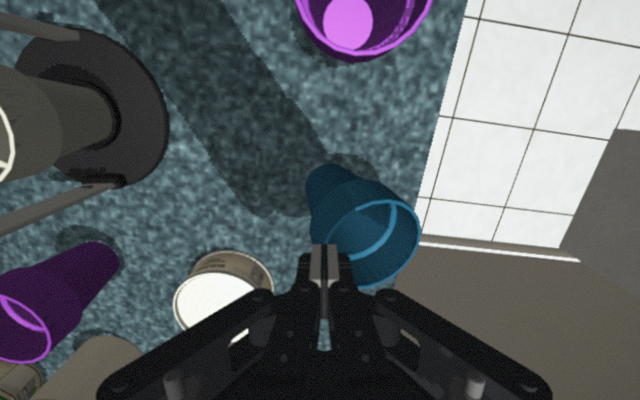

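View pics/g1.png

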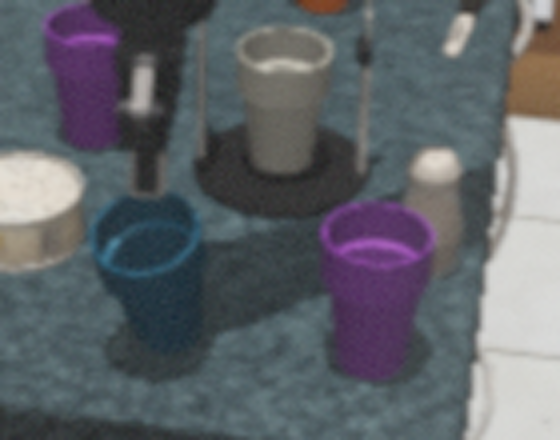

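The grasp failed. The fingers shut at (323,250) beside a tilted blue beaker, because they end higher than the TCP reading suggests. I'll back straight up gently and check where the tips really are.

>>> {"method": "drive_tool", "body": {"moves": [[[-0.3,0,-0.2],0],[[0,0,-0.15],0],[[0,0,-0.2],0],[[0,0,-0.2],0],[[0,0,-0.3],0]]}}

```text
time_s: 3.38
eef_pos: [0.5519, 0.3857, 0.1235]
tool_rot: [-0.066, 0.998, -0.0, -0.001]
force: [0.1, -0.4, -0.1]
finger_gap: 0.0004
gripper_force: 0.0
```

>>> {"method": "drive_tool", "body": {"moves": [[[0,0,-0.5],0],[[0,0,-0.6],0],[[0,0,-0.4],0],[[0,0,0],0],[[0,0,0],0]]}}

```text
time_s: 4.0
eef_pos: [0.5523, 0.3855, 0.2125]
tool_rot: [-0.066, 0.998, -0.0, -0.001]
force: [0.5, 0.0, 0.0]
finger_gap: -0.0003
gripper_force: 0.0
```

```bash
python3 - <<'E'
from h import *
s=r.read_state();togo([.535,.383,.25],97.5);print(s['finger_gap'],s['force'])
im=capture("side");w=capture("wrist")
cv2.imwrite("pics/s2.png",im[:,:,::-1]);cv2.imwrite("pics/w2.png",w[:,:,::-1])
Rt=Ro.from_quat(s['tool_rot']).as_matrix()
for z in(0,-.03):
    p=s['eef_pos']+Rt@[0,0,z];p2=s['eef_pos']+Rt@[.011,0,z];print(z,proj(cam("side"),[p]),proj(cam("wrist",s),[p,p2]))
u=proj(cam("side"),[s['eef_pos']])[0].astype(int)
a=cv2.resize(im[u[1]-70:u[1]+80,u[0]-60:u[0]+60],None,fx=3,fy=3,interpolation=cv2.INTER_CUBIC);print(u)
b=w[140:400,140:560]
o=np.zeros((450,800,3),np.uint8);o[:450,:360]=a;o[:260,370:790]=b;cv2.imwrite('pics/chk.png',o[:,:,::-1])
E
```

```text
t 4.0 tcp [0.5523 0.3855 0.2125] yaw 97.59 shift units [ 0.293 -0.004 -0.624] turn units 0.001
-0.0003439641896483047 [0.50436049 0.0439832  0.04367592]
0 [[285.30592915 207.83961005]] [[324.83129072 239.2681559 ]
 [324.84404753 224.11422356]]
-0.03 [[285.18319154 196.18147628]] [[325.0789742  263.29974943]
 [325.10016031 245.92290581]]
[285 207]
```

View pics/chk.png

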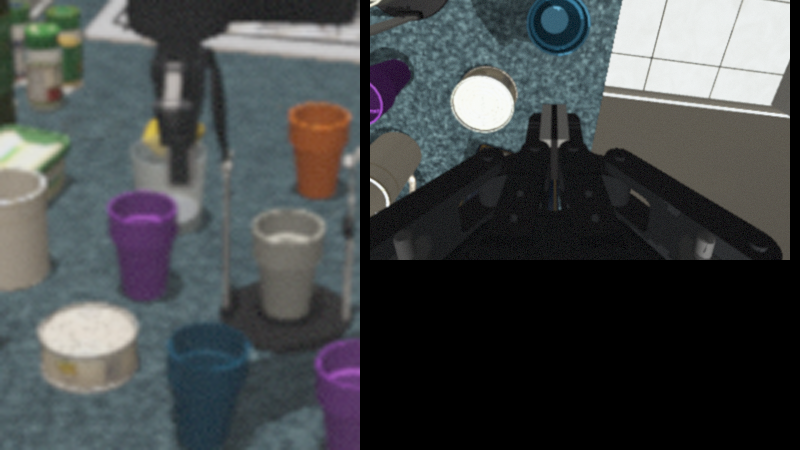

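Side crop: the closed tip ends at about (284,198), while the reported TCP projects to row 208. The wrist view agrees (row 244 against 224), so the real finger ends lie about 27 mm behind the TCP when shut and about 40 mm when open. Blue is upright again. I re-measure it and grip lower.

```bash
python3 - <<'E'
from h import *
s=r.read_state();C=cam("wrist",s)
im=cv2.imread('pics/w2.png')[:,:,::-1].copy()
m=hue(im,93,110,115,40,(285,120,375,205))
n,l,st,_=cv2.connectedComponentsWithStats(m);k=1+st[1:,4].argmax();print(st[k])
m=(l==k);b,e,nn=rim(C,m,.094,.0335);print('blue',b,e,nn)
togo([*b,.2125],97.5)
t=capture("top");cv2.imwrite("pics/t2.png",t[:,:,::-1])
m=hue(t,94,106,110,100,(195,182,240,222));print('floor px top',np.argwhere(m).mean(0)[::-1])
E
```

```text
[ 296  130   65   66 3247]
blue [0.52370863 0.38511619] 0.0005791658964094716 100
t 4.1 tcp [0.5521 0.3853 0.2118] yaw 97.59 shift units [ 0.47   0.06  -0.011] turn units 0.001
floor px top [nan nan]<stdin>:9: RuntimeWarning: Mean of empty slice.
  ret = um.true_divide(
```

>>> {"method": "drive_tool", "body": {"moves": [[[0.47,0.06,0],0],[[0,0,0],0],[[0,0,0],0],[[0,0,0.6],0],[[0,0,0.6],0]], "fingers": 1}}

```text
time_s: 4.78
eef_pos: [0.526, 0.3854, 0.1409]
tool_rot: [-0.066, 0.998, 0.0, 0.001]
force: [0.8, 0.3, 0.9]
finger_gap: 0.0852
gripper_force: 0.0
```

>>> {"method": "drive_tool", "body": {"moves": [[[0,0,0.6],0],[[0,0,0.6],0],[[0,0,0.4],0],[[0,0,0.26],0],[[0,0,0],0]]}}

```text
time_s: 5.4
eef_pos: [0.5245, 0.385, 0.0287]
tool_rot: [-0.066, 0.998, -0.001, -0.001]
force: [-0.1, 0.2, 0.3]
finger_gap: 0.0856
gripper_force: 0.0
```

>>> {"method": "drive_tool", "body": {"moves": [[[0,0,0],0],[[0,0,0],0],[[0,0,0],0],[[0,0,0],0]], "fingers": -1}}

```text
time_s: 5.9
eef_pos: [0.526, 0.3859, 0.0319]
tool_rot: [-0.066, 0.998, 0.001, 0.001]
force: [-0.4, -2.3, 5.9]
finger_gap: 0.0655
gripper_force: 63.6
```

>>> {"method": "drive_tool", "body": {"moves": [[[0,0,-0.3],0],[[0,0,-0.6],0],[[0,0,-0.8],0],[[0,0,-0.8],0],[[0,0,-0.5],0]]}}

```text
time_s: 6.52
eef_pos: [0.5253, 0.3868, 0.2141]
tool_rot: [-0.066, 0.998, 0.002, 0.002]
force: [0.0, 0.0, -1.3]
finger_gap: 0.0656
gripper_force: 63.8
```

```bash
python3 - <<'E'
from h import *
s=r.read_state();print(s['finger_gap'],s['gripper_force'],s['force'])
togo([.5,.181,.21],97.5)
for n in("side","wrist","top"):
    im=capture(n);cv2.imwrite(f"pics/{n}3.png",im[:,:,::-1])
C=cam("wrist",s)
im=cv2.imread('pics/wrist3.png')[:,:,::-1].copy()
H=hsv(im)
# blue in hand and its rim height in side picture
si=cv2.imread('pics/side3.png')[:,:,::-1].copy()
m=hue(si,95,115,110,30,(230,130,340,280));n,l,st,_=cv2.connectedComponentsWithStats(m);k=1+st[1:,4].argmax();print('side blue',st[k])
p=s['eef_pos']
for h in(.02,.03,.04): print(h,proj(cam("side"),[[p[0],p[1],p[2]-h],[p[0],p[1],p[2]-h+.064]]).round(1).tolist())
a=np.zeros((400,800,3),np.uint8);a[:,:640]=im;a[:,640:]=si[100:300,230:310].repeat(2,0).repeat(2,1);cv2.imwrite('pics/c3.png',a[:,:,::-1])
E
```

```text
0.06561107550007923 63.81757238006685 [ 0.01925807  0.0353629  -1.33646221]
t 6.53 tcp [0.5253 0.3868 0.2141] yaw 97.6 shift units [ 0.872 -3.344  0.054] turn units 0.0012
side blue [278 181  23  43 346]
0.02 [[296.7, 216.3], [296.8, 191.4]]
0.03 [[296.6, 220.1], [296.8, 195.4]]
0.04 [[296.6, 223.9], [296.7, 199.3]]
```

View pics/c3.png

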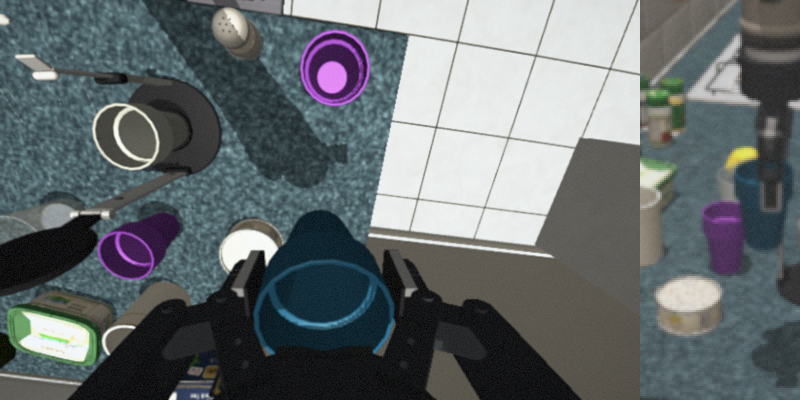

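Blue is held upright, but its silhouette looks offset along the tool's x. I'll quantify that from the saved pictures.

```bash
python3 - <<'E'
from h import *
s=r.read_state();C=cam("wrist",s);S=cam("side")
Rt=Ro.from_quat(s['tool_rot']).as_matrix();p0=np.array(s['eef_pos'])
# side start picture: blue silhouette column extents by row, vs projected axis at two guesses
for f,pos,win in(("side0",(.535,.383,0),(265,235,320,295)),("side3",(*p0[:2],p0[2]-.031),(262,170,325,235))):
    im=cv2.imread(f'pics/{f}.png')[:,:,::-1].copy();m=hue(im,95,112,100,30,win)
    rows=[(y,*np.flatnonzero(m[y])[[0,-1]]) for y in range(win[1],win[3],6) if m[y].sum()>5]
    print(f,rows);
    for dx in(0,.013): print(dx,[proj(S,[[pos[0]+dx,pos[1],pos[2]+h]]).round(1).tolist()[0] for h in(0,.064,.094)])
# wrist: rim of held beaker, free centre in tool frame
im=cv2.imread('pics/wrist3.png')[:,:,::-1].copy();m=hue(im,93,110,115,50,(248,205,400,330))
c=max(cv2.findContours(m,0,cv2.CHAIN_APPROX_NONE)[0],key=cv2.contourArea)[:,0]
L=[(y,c[c[:,1]==y,0].min(),c[c[:,1]==y,0].max()) for y in range(215,330,8) if (c[:,1]==y).any()];print(L)
th=np.linspace(0,2*np.pi,72)
def ring(x,z,rad):return proj(C,p0+(Rt@np.c_[x+rad*np.cos(th),rad*np.sin(th),0*th+z].T).T)
for x in(0,-.013):
  for h in(.02,.031,.04):
    print(x,h,[(q[:,0].min().round(),q[:,0].max().round(),q[:,1].min().round(),q[:,1].max().round()) for q in(ring(x,h,.021),ring(x,h-.064,.0335),ring(x,h-.094,.0335))])
E
```

```text
side0 [(247, np.int64(282), np.int64(303)), (253, np.int64(279), np.int64(305)), (259, np.int64(280), np.int64(305)), (265, np.int64(281), np.int64(302)), (271, np.int64(283), np.int64(301)), (277, np.int64(285), np.int64(300)), (283, np.int64(285), np.int64(299))]
0 [[292.9, 282.7], [292.9, 261.6], [292.9, 251.3]]
0.013 [[287.9, 282.0], [287.7, 261.0], [287.7, 250.7]]
side3 [(182, np.int64(283), np.int64(303)), (188, np.int64(278), np.int64(304)), (194, np.int64(279), np.int64(304)), (200, np.int64(281), np.int64(288)), (206, np.int64(283), np.int64(301)), (212, np.int64(283), np.int64(300)), (218, np.int64(284), np.int64(298))]
0 [[296.6, 221.0], [296.7, 196.4], [296.7, 184.3]]
0.013 [[291.1, 220.4], [291.1, 195.8], [291.0, 183.8]]
[(239, np.int32(288), np.int32(318)), (247, np.int32(282), np.int32(323)), (255, np.int32(280), np.int32(331)), (263, np.int32(272), np.int32(357)), (271, np.int32(271), np.int32(370)), (279, np.int32(267), np.int32(379)), (287, np.int32(261), np.int32(386)), (295, np.int32(258), np.int32(390)), (303, np.int32(256), np.int32(393)), (311, np.int32(253), n
[... 857 characters left out ...]
64(353.0), np.float64(217.0), np.float64(267.0)), (np.float64(262.0), np.float64(388.0), np.float64(242.0), np.float64(347.0)), (np.float64(248.0), np.float64(403.0), np.float64(278.0), np.float64(398.0))]
-0.013 0.031 [(np.float64(298.0), np.float64(351.0), np.float64(211.0), np.float64(260.0)), (np.float64(266.0), np.float64(384.0), np.float64(233.0), np.float64(332.0)), (np.float64(254.0), np.float64(397.0), np.float64(263.0), np.float64(377.0))]
-0.013 0.04 [(np.float64(299.0), np.float64(350.0), np.float64(207.0), np.float64(254.0)), (np.float64(269.0), np.float64(381.0), np.float64(226.0), np.float64(321.0)), (np.float64(258.0), np.float64(392.0), np.float64(252.0), np.float64(362.0))]
```

Side and wrist views agree: the cup sits 13 mm off the pad centre, along tool -x. I'll set it down and regrip it centred.

>>> {"method": "drive_tool", "body": {"moves": [[[0,0,0.8],0],[[0,0,0.8],0],[[0,0,0.8],0],[[0,0,0.4],0],[[0,0,0.15],0]]}}

```text
time_s: 7.3
eef_pos: [0.5229, 0.3835, 0.0319]
tool_rot: [-0.066, 0.998, -0.002, -0.002]
force: [-7.9, -8.9, 33.2]
finger_gap: 0.0658
gripper_force: 68.1
```

>>> {"method": "drive_tool", "body": {"moves": [[[0,0,0.05],0],[[0,0,0],0]]}}

```text
time_s: 7.55
eef_pos: [0.5235, 0.3835, 0.0321]
tool_rot: [-0.066, 0.998, -0.002, -0.002]
force: [-7.1, -5.1, 15.6]
finger_gap: 0.0653
gripper_force: 66.5
```

>>> {"method": "drive_tool", "body": {"moves": [[[0,0,-0.02],0],[[0,0,0],0],[[0,0,0],0],[[-0.22,0,0],0],[[0,0,0],0]], "fingers": 1}}

```text
time_s: 8.18
eef_pos: [0.5396, 0.3872, 0.0311]
tool_rot: [-0.065, 0.998, 0.0, 0.001]
force: [-0.5, 1.0, 0.2]
finger_gap: 0.0855
gripper_force: 0.0
```

```bash
cat >> h.py <<'E'
def held(win,lo,hi,smin,vmin,s,h0=.032,name=None):
    """beaker upright between the fingers: fit (x,y,height) of its base in the tool frame to the silhouette's upper contour (band ring rim) in the wrist picture"""
    im=capture("wrist");C=cam("wrist",s)
    if name: cv2.imwrite(f"pics/{name}.png",im[:,:,::-1])
    m=hue(im,lo,hi,smin,vmin,win);n,l,st,_=cv2.connectedComponentsWithStats(m);k=1+st[1:,4].argmax();m=(l==k)
    Rt=Ro.from_quat(s['tool_rot']).as_matrix();p0=np.array(s['eef_pos']);th=np.linspace(0,2*np.pi,90)
    top=np.argwhere(m)[:,0].min();cols=[(np.flatnonzero(m[y])[0],np.flatnonzero(m[y])[-1]) for y in range(win[1],win[3]) if m[y].sum()>3]
    L=min(c[0] for c in cols);Rr=max(c[1] for c in cols)
    def e(v):
        b=proj(C,p0+(Rt@np.c_[v[0]+.021*np.cos(th),v[1]+.021*np.sin(th),0*th+h0].T).T)
        q=proj(C,p0+(Rt@np.c_[v[0]+.0335*np.cos(th),v[1]+.0335*np.sin(th),0*th+h0-.094].T).T)
        return [b[:,1].min()-top,(q[:,0].min()+q[:,0].max()-L-Rr)/2]
    f=least_squares(e,[0,0]);print('held: top row',top,'cols',L,Rr,'offset in tool xy (m)',f.x.round(4));return f.x
E
python3 - <<'E'
from h import *
s=r.read_state();togo([.538,.385,.032],97.5,s);print(s['force'])
held((245,195,405,330),93,110,115,40,s,.032,'w4')
si=capture("side");m=hue(si,95,112,100,30,(262,235,330,295))
print([(y,*np.flatnonzero(m[y])[[0,-1]]) for y in range(247,290,6) if m[y].sum()>3])
p=r.read_state()['eef_pos'];print(proj(cam("side"),[[*p[:2],h] for h in(0,.064,.094)]).round(1).tolist())
E
```

```text
t 8.18 tcp [0.5396 0.3872 0.0311] yaw 97.5 shift units [ 0.031 -0.033 -0.015] turn units -0.0
[-0.45956534  1.00295629  0.22894675]
held: top row 195 cols 245 385 offset in tool xy (m) [-0.0002 -0.0048]
[(247, np.int64(299), np.int64(302)), (253, np.int64(279), np.int64(304)), (259, np.int64(281), np.int64(304)), (265, np.int64(282), np.int64(302)), (271, np.int64(295), np.int64(301)), (277, np.int64(285), np.int64(300)), (283, np.int64(286), np.int64(298))]
[[291.4, 283.5], [291.3, 262.4], [291.3, 252.2]]
```

Centred now (side columns 279-304, TCP at 291). Closing and lifting.

>>> {"method": "drive_tool", "body": {"moves": [[[0,0,0],0],[[0,0,0],0],[[0,0,0],0],[[0,0,0],0]], "fingers": -1}}

```text
time_s: 8.78
eef_pos: [0.5382, 0.387, 0.0319]
tool_rot: [-0.066, 0.998, -0.0, 0.0]
force: [-0.8, -2.6, 5.0]
finger_gap: 0.0668
gripper_force: 66.3
```

>>> {"method": "drive_tool", "body": {"moves": [[[0,0,-0.3],0],[[0,0,-0.6],0],[[0,0,-0.8],0],[[0,0,-0.8],0],[[0,0,-0.5],0]]}}

```text
time_s: 9.4
eef_pos: [0.5382, 0.3886, 0.2149]
tool_rot: [-0.066, 0.998, 0.002, 0.002]
force: [0.4, -0.0, -2.0]
finger_gap: 0.0669
gripper_force: 67.2
```

```bash
python3 - <<'E'
from h import *
s=r.read_state();print(s['finger_gap'],s['force']);togo([.5,.181,.21],97.5,s)
held((240,180,410,330),93,110,115,40,s,.032,'w5')
s=r.read_state();C=cam("wrist",s);im=cv2.imread('pics/w5.png')[:,:,::-1]
g=cv2.cvtColor(np.ascontiguousarray(im),cv2.COLOR_RGB2GRAY)
# grey rim: fit by local edge search round the expected ring
def ringfit(C,img,c0,z,rad,span=.012):
    th=np.linspace(0,2*np.pi,72,endpoint=False);rs=np.arange(rad-span,rad+span,.0005);c=np.array(c0,float)
    for _ in range(8):
        P=[]
        for t in th:
            q=np.c_[c[0]+rs*np.cos(t),c[1]+rs*np.sin(t),0*rs+z];u=proj(C,q).astype(np.float32)
            v=cv2.remap(img,u[:,0].reshape(1,-1),u[:,1].reshape(1,-1),1)[0].astype(float)
            d=np.diff(cv2.GaussianBlur(v.reshape(1,-1),(5,1),0)[0]);i=d.argmin()
            if d[i]<-3:P.append(q[i,:2])
        P=np.array(P);f=least_squares(lambda p:np.hypot(*(P-p).T)-rad,c,loss='soft_l1',f_scale=.001);c=f.x
    return c,len(P),np.median(np.abs(f.fun))
print('grey',ringfit(C,g,(.499,.183),.1,.0335))
E
```

```text
0.06689469082164612 [ 0.35240479 -0.02215698 -1.97912767]
t 9.4 tcp [0.5382 0.3886 0.2149] yaw 97.61 shift units [ 1.089 -3.346  0.067] turn units 0.0013
held: top row 195 cols 251 397 offset in tool xy (m) [-0.0002 -0.0007]
grey (array([0.50230253, 0.18034589]), 72, np.float64(0.00048260521877463436))
```

>>> {"method": "drive_tool", "body": {"moves": [[[0.21,-0.6,0],0],[[0.22,-0.8,0],0],[[0.22,-0.8,0],0],[[0.21,-0.7,0],0],[[0.21,-0.46,0],0]]}}

```text
time_s: 10.07
eef_pos: [0.5001, 0.1768, 0.2111]
tool_rot: [-0.065, 0.998, -0.0, 0.0]
force: [0.5, 0.1, -1.0]
finger_gap: 0.0666
gripper_force: 67.3
```

>>> {"method": "drive_tool", "body": {"moves": [[[0,0,0.3],0],[[0,0,0],0],[[0,0,0],0]]}}

```text
time_s: 10.45
eef_pos: [0.5007, 0.18, 0.1935]
tool_rot: [-0.067, 0.998, 0.0, 0.0]
force: [0.5, 1.0, -0.4]
finger_gap: 0.0669
gripper_force: 67.3
```

```bash
python3 - <<'E'
from h import *
s=r.read_state();togo([.5015,.1805,.2],97.5,s)
for n in("side","top","wrist"):
    im=capture(n);cv2.imwrite(f"pics/{n}6.png",im[:,:,::-1])
    if n=="side": a=im[130:280,260:380]
    if n=="wrist": w=im[100:400,200:480]
    if n=="top":
        m=hue(im,93,110,110,40,(260,180,330,245));print(cv2.boundingRect(m));b=im[170:250,250:340]
S=cam("side");print('TCP axis side px base/top of blue',proj(S,[[*s['eef_pos'][:2],s['eef_pos'][2]-.032+h] for h in(0,.094)]).round(1).tolist(),'grey rim',proj(S,[[.5015,.1805,.1]]))
o=np.zeros((600,800,3),np.uint8);o[:600,:480]=cv2.resize(a,(480,600),interpolation=2);o[:300,500:780]=w;o[310:550,500:770]=cv2.resize(b,(270,240),interpolation=2)
cv2.imwrite('pics/c6.png',o[:,:,::-1])
E
```

```text
t 10.45 tcp [0.5007 0.18   0.1935] yaw 97.65 shift units [-0.014  0.006 -0.108] turn units 0.0017
(0, 0, 0, 0)
TCP axis side px base/top of blue [[321.5, 191.5], [322.5, 159.5]] grey rim [[320.57818394 211.38978497]]
```

View pics/c6.png

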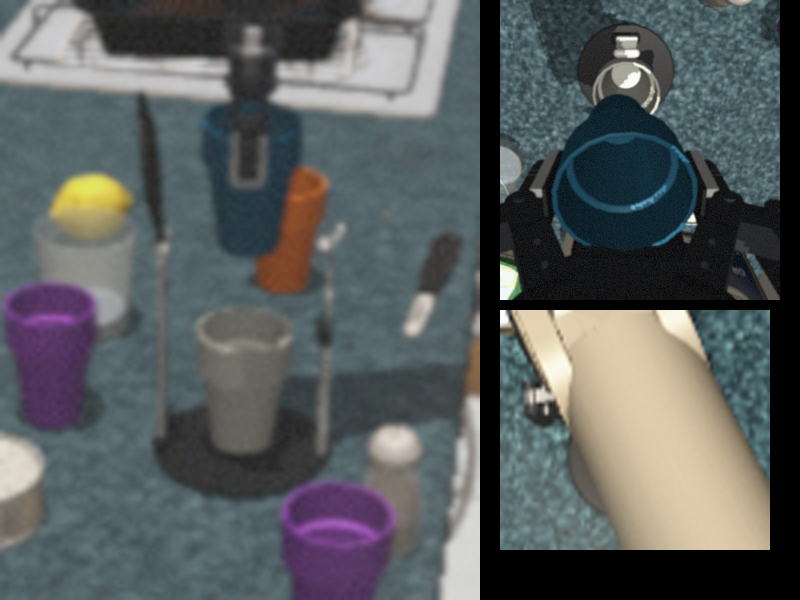

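Side crop: blue's axis is at about column 322, directly above the grey rim centre at about 321, and the wrist view agrees in y. Lowering it in.

>>> {"method": "drive_tool", "body": {"moves": [[[-0.02,0,0.4],0],[[0,0,0.5],0],[[0,0,0.4],0],[[0,0,0.3],0],[[0,0,0.2],0]]}}

```text
time_s: 11.22
eef_pos: [0.502, 0.1798, 0.0847]
tool_rot: [-0.066, 0.998, 0.0, 0.0]
force: [0.1, 0.7, -0.7]
finger_gap: 0.0666
gripper_force: 68.1
```

>>> {"method": "drive_tool", "body": {"moves": [[[0,0,0.1],0],[[0,0,0.1],0],[[0,0,0.05],0],[[0,0,0],0]]}}

```text
time_s: 11.72
eef_pos: [0.5021, 0.1798, 0.0704]
tool_rot: [-0.066, 0.998, 0.0, 0.0]
force: [-1.0, 3.0, 1.1]
finger_gap: 0.0669
gripper_force: 67.9
```

>>> {"method": "drive_tool", "body": {"moves": [[[0,0,0.04],0],[[0,0,0.04],0],[[0,0,0],0]]}}

```text
time_s: 12.1
eef_pos: [0.5036, 0.1816, 0.0683]
tool_rot: [-0.066, 0.998, 0.002, 0.002]
force: [-3.9, 3.7, 17.8]
finger_gap: 0.0666
gripper_force: 71.5
```

Contact comes at the expected height, so blue is home. Release and rise.

>>> {"method": "drive_tool", "body": {"moves": [[[0,0,-0.05],0],[[0,0,0],0],[[0,0,0],0],[[0,0,-0.3],0],[[0,0,-0.5],0]], "fingers": 1}}

```text
time_s: 12.72
eef_pos: [0.5006, 0.1783, 0.1153]
tool_rot: [-0.066, 0.998, -0.001, -0.002]
force: [0.1, 1.6, 0.7]
finger_gap: 0.0856
gripper_force: 0.0
```

>>> {"method": "drive_tool", "body": {"moves": [[[0,0,-0.7],0],[[0,0,-0.7],0],[[0,0,-0.6],0],[[0,0,0],0]]}}

```text
time_s: 13.22
eef_pos: [0.5038, 0.1796, 0.239]
tool_rot: [-0.066, 0.998, 0.001, 0.003]
force: [-0.4, 0.2, -0.3]
finger_gap: 0.0853
gripper_force: 0.0
```

```bash
cat >> h.py <<'E'
def ringfit(C,img,c0,z,rad,span=.012,sign=-1):
    th=np.linspace(0,2*np.pi,72,endpoint=False);rs=np.arange(rad-span,rad+span,.0005);c=np.array(c0,float)
    for _ in range(8):
        P=[]
        for t in th:
            q=np.c_[c[0]+rs*np.cos(t),c[1]+rs*np.sin(t),0*rs+z];u=proj(C,q).astype(np.float32)
            v=cv2.remap(img,u[:,0].reshape(1,-1),u[:,1].reshape(1,-1),1)[0].astype(float)
            d=sign*np.diff(cv2.GaussianBlur(v.reshape(1,-1),(5,1),0)[0]);i=d.argmax()
            if d[i]>3:P.append(q[i,:2])
        P=np.array(P);f=least_squares(lambda p:np.hypot(*(P-p).T)-rad,c,loss='soft_l1',f_scale=.001);c=f.x
    return c,len(P),np.median(np.abs(f.fun))
E
python3 - <<'E'
from h import *
s=r.read_state();togo([.509,-.0864,.21],97.5,s);print(s['finger_gap'])
si=capture("side");S=cam("side");cv2.imwrite('pics/s7.png',si[:,:,::-1])
m=hue(si,95,115,100,25,(295,180,345,240))
print([(y,*np.flatnonzero(m[y])[[0,-1]],m[y].sum()) for y in range(185,235,2) if m[y].sum()>2])
print('rim front/back px if home',proj(S,[[.5015,.1805+d,.13] for d in(.0335,-.0335)]).round(1).tolist(),'grey rim front',proj(S,[[.5015,.214,.1]]).round(1).tolist())
w=capture("wrist");cv2.imwrite('pics/w7.png',w[:,:,::-1]);C=cam("wrist",s);g=hsv(w)[...,1]
print('blue rim',ringfit(C,g,(.5015,.1805),.13,.0335))
E
```

```text
t 13.22 tcp [0.5038 0.1796 0.239 ] yaw 97.55 shift units [ 0.499 -4.407  0.475] turn units 0.0006
0.08525198254820002
[(199, np.int64(312), np.int64(324), np.uint64(13)), (201, np.int64(310), np.int64(328), np.uint64(19)), (203, np.int64(309), np.int64(331), np.uint64(23)), (205, np.int64(310), np.int64(332), np.uint64(23)), (207, np.int64(310), np.int64(331), np.uint64(22)), (209, np.int64(310), np.int64(330), np.uint64(21)), (211, np.int64(310), np.int64(331), np.uint64(22)), (213, np.int64(312), np.int64(330), np.uint64(19)), (215, np.int64(315), np.int64(327), np.uint64(13))]
rim front/back px if home [[318.8, 207.4], [322.8, 196.5]] grey rim front [[318.5, 217.1]]
blue rim (array([0.50030306, 0.18117385]), 72, np.float64(0.00105263182329653))
```

Blue's band spans rows 199-216 in the side picture, as expected when nested. Moving to orange.

>>> {"method": "drive_tool", "body": {"moves": [[[0.1,-0.9,0],0],[[0.1,-0.9,0],0],[[0.1,-0.9,0],0],[[0.1,-0.9,0],0],[[0.1,-0.8,0.4],0]]}}

```text
time_s: 13.95
eef_pos: [0.5071, -0.0887, 0.2119]
tool_rot: [-0.066, 0.998, -0.0, 0.001]
force: [1.2, 0.5, 0.3]
finger_gap: 0.0851
gripper_force: 0.0
```

>>> {"method": "drive_tool", "body": {"moves": [[[0,0,0],0],[[0,0,0],0],[[0,0,0],0]]}}

```text
time_s: 14.32
eef_pos: [0.5071, -0.0847, 0.212]
tool_rot: [-0.067, 0.998, 0.0, -0.0]
force: [-0.1, -0.4, -0.6]
finger_gap: 0.0852
gripper_force: 0.0
```

```bash
python3 - <<'E'
from h import *
s=r.read_state();w=capture("wrist");cv2.imwrite('pics/w8.png',w[:,:,::-1]);C=cam("wrist",s)
e=proj(C,[[.509,-.0864,.094]])[0].astype(int);print(e)
m=hue(w,4,26,150,60,(e[0]-55,max(e[1]-60,0),e[0]+55,e[1]+55));print(cv2.boundingRect(m))
b,er,n=rim(C,m,.094,.0335);print('orange wrist',b,er,n)
print(ringfit(C,hsv(w)[...,1],b,.094,.0335))
si=capture("side");S=cam("side");m=hue(si,4,18,150,60,(310,160,350,210))
print([(y,*np.flatnonzero(m[y])[[0,-1]]) for y in range(172,204,4) if m[y].sum()>3],proj(S,[[*b,h] for h in(0,.064,.094)]).round(1).tolist())
togo([*b,.032],97.5,s)
E
```

```text
[322 190]
(291, 157, 61, 63)
orange wrist [ 0.50797943 -0.08816768] 0.0007067070832368815 96
(array([ 0.50836255, -0.08823467]), 72, np.float64(0.0005111877044340699))
[(176, np.int64(322), np.int64(339)), (180, np.int64(322), np.int64(339)), (184, np.int64(323), np.int64(339)), (188, np.int64(324), np.int64(337)), (192, np.int64(325), np.int64(337)), (196, np.int64(326), np.int64(335))] [[331.0, 200.1], [331.7, 183.1], [332.1, 174.9]]
t 14.32 tcp [ 0.5071 -0.0847  0.212 ] yaw 97.74 shift units [-0.008 -0.061  3.   ] turn units 0.0028
```

>>> {"method": "drive_tool", "body": {"moves": [[[-0.03,-0.06,0],0],[[0,0,0.7],0],[[0,0,0.8],0],[[0,0,0.7],0],[[0,0,0.5],0]]}}

```text
time_s: 15.05
eef_pos: [0.5087, -0.0894, 0.0486]
tool_rot: [-0.066, 0.998, 0.0, -0.001]
force: [0.9, 0.4, 0.2]
finger_gap: 0.0855
gripper_force: 0.0
```

>>> {"method": "drive_tool", "body": {"moves": [[[0,0,0.29],0],[[0,0,0],0],[[0,0,0],0]]}}

```text
time_s: 15.42
eef_pos: [0.5105, -0.0898, 0.0341]
tool_rot: [-0.066, 0.998, -0.0, 0.001]
force: [-0.1, -0.7, -0.4]
finger_gap: 0.0856
gripper_force: 0.0
```

>>> {"method": "drive_tool", "body": {"moves": [[[0,0,0],0],[[0,0,0],0],[[0,0,0],0],[[0,0,0],0],[[0,0,0],0]], "fingers": -1}}

```text
time_s: 16.05
eef_pos: [0.5105, -0.0895, 0.0346]
tool_rot: [-0.066, 0.998, 0.0, 0.001]
force: [-1.2, 0.5, 5.9]
finger_gap: 0.0647
gripper_force: 65.2
```

```bash
python3 - <<'E'
from h import *
s=r.read_state()
held((240,150,410,330),4,26,150,50,s,.0346,'w9')
si=capture("side");cv2.imwrite('pics/s9.png',si[:,:,::-1]);S=cam("side");m=hue(si,4,18,150,60,(310,160,350,210))
p=s['eef_pos']
print([(y,*np.flatnonzero(m[y])[[0,-1]]) for y in range(172,204,4) if m[y].sum()>3],proj(S,[[*p[:2],h] for h in(0,.064,.094)]).round(1).tolist())
E
```

```text
held: top row 195 cols 253 395 offset in tool xy (m) [-0.001  -0.0007]
[(176, np.int64(322), np.int64(339)), (180, np.int64(322), np.int64(339)), (184, np.int64(323), np.int64(338)), (188, np.int64(324), np.int64(337)), (192, np.int64(325), np.int64(337)), (196, np.int64(326), np.int64(335))] [[330.3, 199.8], [331.0, 182.8], [331.4, 174.6]]
```

Centred. Lifting and carrying it over the stack.

>>> {"method": "drive_tool", "body": {"moves": [[[0,0,-0.3],0],[[0,0,-0.6],0],[[0,0,-0.8],0],[[0,0,-0.8],0],[[0,0,-0.7],0]]}}

```text
time_s: 16.77
eef_pos: [0.5094, -0.0898, 0.2275]
tool_rot: [-0.066, 0.998, 0.0, 0.001]
force: [-0.0, 0.8, -1.1]
finger_gap: 0.0648
gripper_force: 66.5
```

>>> {"method": "drive_tool", "body": {"moves": [[[-0.1,0.7,0],0],[[-0.1,0.9,0],0],[[-0.1,0.9,0],0],[[-0.1,0.9,0],0],[[-0.1,0.8,0],0]]}}

```text
time_s: 17.4
eef_pos: [0.5053, 0.1661, 0.2256]
tool_rot: [-0.067, 0.998, 0.0, 0.001]
force: [0.2, 0.4, -0.6]
finger_gap: 0.0647
gripper_force: 66.6
```

>>> {"method": "drive_tool", "body": {"moves": [[[0,0.2,0],0],[[0,0,0],0],[[0,0,0],0]]}}

```text
time_s: 17.77
eef_pos: [0.5045, 0.1737, 0.2251]
tool_rot: [-0.065, 0.998, -0.0, 0.0]
force: [0.4, 0.2, -0.8]
finger_gap: 0.0646
gripper_force: 66.5
```

```bash
python3 - <<'E'
from h import *
s=r.read_state();print(s['finger_gap'],s['force']);togo([.501,.1808,.2],97.5,s)
held((240,150,410,330),4,26,150,50,s,.0346,'w10')
w=cv2.imread('pics/w10.png')[:,:,::-1].copy();m=hue(w,93,110,110,40,(260,100,400,260));print('blue rim px',cv2.boundingRect(m))
C=cam("wrist",s);th=np.linspace(0,6.28,60);q=proj(C,np.c_[.501+.0335*np.cos(th),.1808+.0335*np.sin(th),0*th+.13]);print('expected',q.min(0),q.max(0))
si=capture("side");S=cam("side");p=s['eef_pos']
for lo,hi,win in((4,18,(295,120,350,200)),(95,115,(295,190,345,222))):
    m=hue(si,lo,hi,120,30,win);print([(y,*np.flatnonzero(m[y])[[0,-1]]) for y in range(140,222,5) if m[y].sum()>8])
print(proj(S,[[*p[:2],p[2]-.0346+h] for h in(0,.094)]).round(1).tolist(),proj(S,[[.501,.1808,.13],[.501,.1808,.1]]).round(1).tolist())
E
```

```text
0.06462316454142687 [ 0.44325661  0.24704152 -0.81452474]
t 17.77 tcp [0.5045 0.1737 0.2251] yaw 97.41 shift units [0.042 0.125 0.418] turn units -0.0011
held: top row 195 cols 253 395 offset in tool xy (m) [-0.001  -0.0007]
blue rim px (275, 145, 91, 69)
expected [298.15110099 159.62318196] [365.94486769 224.45722177]
[(145, np.int64(314), np.int64(327)), (150, np.int64(310), np.int64(333)), (155, np.int64(310), np.int64(332)), (160, np.int64(311), np.int64(332)), (165, np.int64(312), np.int64(330)), (170, np.int64(313), np.int64(329)), (175, np.int64(313), np.int64(328)), (180, np.int64(314), np.int64(327))]
[(205, np.int64(310), np.int64(331)), (210, np.int64(313), np.int64(327))]
[[320.8, 180.8], [321.8, 148.2]] [[321.0, 201.9], [320.7, 211.5]]
```

>>> {"method": "drive_tool", "body": {"moves": [[[0.05,0.125,0],0],[[0,0,0.3],0],[[0,0,0.4],0],[[0,0,0.4],0],[[0,0,0.4],0]]}}

```text
time_s: 18.5
eef_pos: [0.5, 0.1832, 0.1343]
tool_rot: [-0.066, 0.998, 0.0, 0.0]
force: [-0.4, -0.1, -0.9]
finger_gap: 0.0645
gripper_force: 66.5
```

>>> {"method": "drive_tool", "body": {"moves": [[[0,0,0.2],0],[[0,0,0.1],0],[[0,0,0.1],0],[[0,0,0],0]]}}

```text
time_s: 19.0
eef_pos: [0.5003, 0.1829, 0.111]
tool_rot: [-0.066, 0.998, -0.0, 0.0]
force: [0.1, -0.9, -0.3]
finger_gap: 0.0646
gripper_force: 66.5
```

>>> {"method": "drive_tool", "body": {"moves": [[[0,-0.02,0.07],0],[[0,0,0.05],0],[[0,0,0.03],0],[[0,0,0],0]]}}

```text
time_s: 19.5
eef_pos: [0.5002, 0.1817, 0.1017]
tool_rot: [-0.066, 0.998, -0.0, -0.0]
force: [0.5, 0.1, -1.7]
finger_gap: 0.0649
gripper_force: 66.5
```

>>> {"method": "drive_tool", "body": {"moves": [[[0,0,0.04],0],[[0,0,0.04],0],[[0,0,0],0]]}}

```text
time_s: 19.88
eef_pos: [0.5024, 0.1805, 0.1004]
tool_rot: [-0.066, 0.998, -0.0, 0.002]
force: [-3.2, -4.1, 17.1]
finger_gap: 0.0649
gripper_force: 68.3
```

Seated at the expected height. Release and rise, then check the stack.

>>> {"method": "drive_tool", "body": {"moves": [[[0,0,-0.05],0],[[0,0,0],0],[[0,0,0],0],[[0,0,-0.3],0],[[0,0,-0.5],0]], "fingers": 1}}

```text
time_s: 20.5
eef_pos: [0.499, 0.1815, 0.1471]
tool_rot: [-0.066, 0.998, -0.001, -0.002]
force: [-0.6, -0.3, 0.6]
finger_gap: 0.0855
gripper_force: 0.0
```

>>> {"method": "drive_tool", "body": {"moves": [[[0,0,-0.7],0],[[0,0,-0.8],0],[[0,0,-0.8],0],[[0,0,0],0],[[0,0,0],0]]}}

```text
time_s: 21.12
eef_pos: [0.4998, 0.1818, 0.2852]
tool_rot: [-0.066, 0.998, -0.0, -0.001]
force: [0.4, 0.1, -1.2]
finger_gap: 0.0854
gripper_force: 0.0
```

```bash
cat >> h.py <<'E'
A=np.radians(7.6)
def cad(x,y,z,o=(.501,.181)):return np.array([o[0]+x*np.cos(A)-y*np.sin(A),o[1]+x*np.sin(A)+y*np.cos(A),z])
E
python3 - <<'E'
from h import *
s=r.read_state();togo(cad(.125,0,.28),97.5,s)
si=capture("side");S=cam("side");w=capture("wrist");C=cam("wrist",s)
cv2.imwrite('pics/s11.png',si[:,:,::-1]);cv2.imwrite('pics/w11.png',w[:,:,::-1])
m=hue(si,4,18,120,30,(295,165,345,222));print('orange rows',[(y,m[y].sum()) for y in range(175,215,1) if m[y].sum()>8][::4],cv2.boundingRect(m))
print('home rim front/back',proj(S,[cad(0,.0335,.16),cad(0,-.0335,.16),cad(0,.0335,.13)]).round(1).tolist())
print('orange rim',ringfit(C,hsv(w)[...,1],(.501,.181),.16,.0335))
a=cv2.resize(si[130:260,260:390],(480,480),interpolation=2);o=np.zeros((480,800,3),np.uint8);o[:,:480]=a;o[:300,490:800]=w[60:360,170:480]
cv2.imwrite('pics/c11.png',o[:,:,::-1])
# lid angle hypotheses in side view: lid tip px
for t in(1.6,1.7,1.8,1.9):print(t,proj(S,[cad(.058-.11*np.cos(t),0,.164+.11*np.sin(t))]).round(1).tolist())
E
```

```text
t 21.12 tcp [0.4998 0.1818 0.2852] yaw 97.59 shift units [-2.102 -0.015  0.085] turn units 0.0011
orange rows [(188, np.uint64(11)), (192, np.uint64(23)), (196, np.uint64(23)), (200, np.uint64(23)), (204, np.uint64(22))] (309, 188, 24, 20)
home rim front/back [[320.9, 197.7], [321.7, 186.9], [320.6, 207.7]]
orange rim (array([0.50030575, 0.18043437]), 72, np.float64(0.0005050297754140391))
1.6 [[299.2, 152.2]]
1.7 [[295.0, 152.4]]
1.8 [[290.9, 152.9]]
1.9 [[286.9, 153.9]]
```

View pics/c11.png

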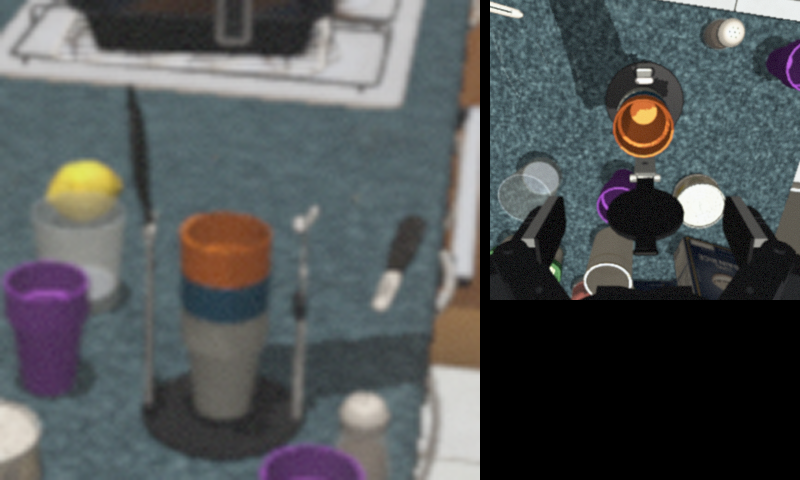

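The stack is fully nested: orange over blue over grey in the side crop, with no gaps. The lid tip at (295,154) gives an angle of about 1.70. Now I shut the fingers, pass over the lid and drop behind it.

>>> {"method": "drive_tool", "body": {"moves": [[[-0.4,0,0],0],[[-0.5,0,0],0],[[-0.5,0,0],0],[[-0.47,0,0],0],[[0,0,0],0]], "fingers": -1}}

```text
time_s: 21.85
eef_pos: [0.612, 0.1962, 0.2834]
tool_rot: [-0.066, 0.998, -0.001, -0.002]
force: [0.1, 0.6, -0.2]
finger_gap: -0.0003
gripper_force: 0.0
```

>>> {"method": "drive_tool", "body": {"moves": [[[0,0,0],0],[[0,0,0.4],0],[[0,0,0.4],0],[[0,0,0.23],0],[[0,0,0],0]]}}

```text
time_s: 22.48
eef_pos: [0.6104, 0.1965, 0.2234]
tool_rot: [-0.066, 0.998, -0.0, -0.001]
force: [0.9, 0.2, -0.4]
finger_gap: 0.0001
gripper_force: 0.0
```

```bash
python3 - <<'E'
from h import *
s=r.read_state();print(s['finger_gap'],s['force'])
# TCP targets on the arc: front bottom corner of shut fingers at radius rr on the lid's upper face (tips 27 mm behind TCP)
for t,rr in((1.5,.085),(1.2,.088),(.9,.092),(.6,.096),(.35,.1),(.12,.1),(0,.1)):
    x=.058-rr*np.cos(t)+.0025*np.sin(t)+.011;z=.164+rr*np.sin(t)+.0025*np.cos(t)-.027
    print(t,round(x,4),round(z,4));togo(cad(x,0,z),97.5,s)
E
```

```text
6.046978616282274e-05 [ 0.912439    0.15119783 -0.40068064]
1.5 0.0655 0.222
t 22.48 tcp [0.6104 0.1965 0.2234] yaw 97.6 shift units [ 0.75  -0.015  0.026] turn units 0.0011
1.2 0.0394 0.2199
t 22.48 tcp [0.6104 0.1965 0.2234] yaw 97.6 shift units [ 1.184 -0.015  0.061] turn units 0.0011
0.9 0.0138 0.2106
t 22.48 tcp [0.6104 0.1965 0.2234] yaw 97.6 shift units [ 1.611 -0.015  0.217] turn units 0.0011
0.6 -0.0088 0.1933
t 22.48 tcp [0.6104 0.1965 0.2234] yaw 97.6 shift units [ 1.987 -0.015  0.507] turn units 0.0011
0.35 -0.0241 0.1736
t 22.48 tcp [0.6104 0.1965 0.2234] yaw 97.6 shift units [ 2.241 -0.015  0.835] turn units 0.0011
0.12 -0.03 0.1515
t 22.48 tcp [0.6104 0.1965 0.2234] yaw 97.6 shift units [ 2.338 -0.014  1.205] turn units 0.0011
0 -0.031 0.1395
t 22.48 tcp [0.6104 0.1965 0.2234] yaw 97.6 shift units [ 2.355 -0.014  1.404] turn units 0.0011
```

>>> {"method": "drive_tool", "body": {"moves": [[[0.35,-0.01,0.01],0],[[0.4,0,0.02],0],[[0.22,0,0.01],0],[[0.22,0,0.02],0],[[0.22,0,0.07],0]]}}

```text
time_s: 23.1
eef_pos: [0.5277, 0.1849, 0.2169]
tool_rot: [-0.066, 0.998, 0.0, 0.001]
force: [0.7, -0.3, -0.0]
finger_gap: 0.0004
gripper_force: 0.3
```

>>> {"method": "drive_tool", "body": {"moves": [[[0.2,0,0.08],0],[[0.19,0,0.14],0],[[0.18,0,0.15],0],[[0.13,0,0.16],0],[[0.12,0,0.16],0]]}}

```text
time_s: 23.72
eef_pos: [0.4784, 0.1783, 0.1744]
tool_rot: [-0.066, 0.998, 0.0, -0.0]
force: [0.6, 0.3, 0.5]
finger_gap: -0.0
gripper_force: 0.2
```

```bash
python3 - <<'E'
from h import *
s=r.read_state();print(s['force']);togo(cad(-.031,0,.1395),97.5,s)
si=capture("side");w=capture("wrist");C=cam("wrist",s)
a=cv2.resize(si[130:260,260:390],(480,480),interpolation=2);o=np.zeros((480,800,3),np.uint8);o[:,:480]=a;o[:340,490:800]=w[60:400,170:480]
cv2.imwrite('pics/c12.png',o[:,:,::-1])
E
```

```text
[0.64579552 0.33066787 0.47496401]
t 23.73 tcp [0.4784 0.1783 0.1744] yaw 97.58 shift units [ 0.138 -0.006  0.581] turn units 0.0009
```

No picture views remain, so I check the lid numerically: darkness along the lid's projected line for candidate angles.

```bash
cat >> h.py <<'E'
def lid(si,S=None,ths=(0,.08,.2,.35,.5,.7,1.0,1.3,1.5,1.7,1.85)):
    S=S or cam("side");V=hsv(si)[...,2];out=[]
    for t in ths:
        q=proj(S,[cad(.058-a*np.cos(t),.03*(1 if a<.09 else .2),.164+a*np.sin(t)) for a in(.05,.065,.08,.1)]).round().astype(int)
        out.append((t,[int(V[y,x]) for x,y in q]))
    return out
E
python3 - <<'E'
from h import *
si=capture("side");cv2.imwrite('pics/s12.png',si[:,:,::-1])
for f in('s11','s12'):
    print(f,lid(cv2.imread(f'pics/{f}.png')[:,:,::-1].copy()))
im=cv2.imread('pics/s12.png')[:,:,::-1].copy();m=hue(im,4,18,120,30,(295,165,345,222));print('orange',cv2.boundingRect(m))
E
```

```text
s11 [(0, [161, 146, 128, 103]), (0.08, [129, 128, 119, 109]), (0.2, [130, 130, 121, 106]), (0.35, [130, 124, 102, 107]), (0.5, [100, 105, 100, 111]), (0.7, [104, 109, 108, 107]), (1.0, [110, 106, 105, 109]), (1.3, [109, 104, 110, 106]), (1.5, [101, 101, 110, 109]), (1.7, [45, 54, 52, 52]), (1.85, [98, 109, 105, 111])]
s12 [(0, [155, 145, 129, 102]), (0.08, [130, 130, 119, 108]), (0.2, [98, 128, 119, 105]), (0.35, [56, 57, 52, 58]), (0.5, [51, 53, 43, 80]), (0.7, [55, 60, 75, 67]), (1.0, [109, 102, 106, 110]), (1.3, [106, 103, 108, 109]), (1.5, [102, 104, 110, 108]), (1.7, [101, 104, 96, 108]), (1.85, [97, 108, 104, 108])]
orange (309, 189, 24, 19)
```

The lid has followed to about 0.35 rad. Continuing down to the tab and pressing.

>>> {"method": "drive_tool", "body": {"moves": [[[0.06,0,0.14],0],[[0.05,0,0.14],0],[[0.02,0,0.1],0],[[0,0,0.05],0],[[0,0,0],0]]}}

```text
time_s: 24.5
eef_pos: [0.4712, 0.1773, 0.1491]
tool_rot: [-0.066, 0.998, -0.0, -0.0]
force: [-0.3, -0.0, -0.5]
finger_gap: -0.0
gripper_force: 0.0
```

>>> {"method": "drive_tool", "body": {"moves": [[[0,0,0.05],0],[[0,0,0.04],0],[[0,0,0.04],0],[[0,0,0],0]]}}

```text
time_s: 25.0
eef_pos: [0.4713, 0.1774, 0.1413]
tool_rot: [-0.066, 0.998, 0.0, 0.0]
force: [0.5, -0.2, 0.3]
finger_gap: 0.0001
gripper_force: 0.0
```

```bash
python3 - <<'E'
from h import *
s=r.read_state();print(s['force']);togo(cad(-.031,0,.1395),97.5,s)
si=capture("side");cv2.imwrite('pics/s13.png',si[:,:,::-1]);print(lid(si,None,(0,.04,.08,.12,.2,.3)))
E
```

```text
[ 0.50766767 -0.18696433  0.30667361]
t 25.0 tcp [0.4713 0.1774 0.1413] yaw 97.58 shift units [ 0.019 -0.006  0.03 ] turn units 0.0009
[(0, [56, 59, 54, 55]), (0.04, [54, 54, 51, 67]), (0.08, [56, 55, 46, 84]), (0.12, [56, 58, 46, 105]), (0.2, [57, 57, 84, 98]), (0.3, [58, 46, 76, 99])]
```

>>> {"method": "drive_tool", "body": {"moves": [[[0,0,0.04],0],[[0,0,0.04],0],[[0,0,0],0]]}}

```text
time_s: 25.42
eef_pos: [0.4714, 0.1775, 0.1401]
tool_rot: [-0.066, 0.998, 0.0, 0.0]
force: [-8.2, -2.8, 22.3]
finger_gap: -0.0
gripper_force: 11.3
```

>>> {"method": "drive_tool", "body": {"moves": [[[0,0,0.04],0],[[0,0,0.04],0],[[0,0,0],0]]}}

```text
time_s: 25.8
eef_pos: [0.4715, 0.1777, 0.1394]
tool_rot: [-0.066, 0.998, 0.001, -0.0]
force: [-17.6, -7.0, 48.0]
finger_gap: -0.0002
gripper_force: 24.6
```

Firm stop at the predicted closed height. Back off and check that the lid stays closed.

>>> {"method": "drive_tool", "body": {"moves": [[[0,0,-0.2],0],[[0,0,-0.5],0],[[0,0,-0.7],0],[[0,0,-0.7],0],[[0,0,0],0]]}}

```text
time_s: 26.42
eef_pos: [0.4736, 0.1783, 0.2613]
tool_rot: [-0.066, 0.998, 0.002, 0.004]
force: [-0.0, 0.5, -0.9]
finger_gap: -0.0
gripper_force: 0.0
```

>>> {"method": "drive_tool", "body": {"moves": [[[0.4,0,-0.5],0],[[0.5,0,-0.3],0],[[0,0,0],0],[[0,0,0],0]]}}

```text
time_s: 26.92
eef_pos: [0.4177, 0.17, 0.3048]
tool_rot: [-0.066, 0.998, -0.0, -0.001]
force: [0.1, -0.3, 0.0]
finger_gap: 0.0005
gripper_force: 0.0
```

```bash
python3 - <<'E'
from h import *
s=r.read_state();print(s['force'],s['eef_pos']);S=cam("side")
si=capture("side");w=capture("wrist");cv2.imwrite('pics/s14.png',si[:,:,::-1]);cv2.imwrite('pics/w14.png',w[:,:,::-1])
V=hsv(si)[...,2]
# upper dark edge of the lid at its front part vs predicted for angles
for a in(.03,.058,.085,.092,.098,.104):
    row=[]
    for t in(0,.04,.08,.12):
        q=proj(S,[cad(.058-a*np.cos(t),0,.1665+a*np.sin(t))])[0];row.append(tuple(q.round(1)))
    x=int(round(row[0][0]));print(a,row,'V col',x,V[178:208,x].tolist())
m=hue(si,4,18,120,30,(295,165,345,222));print('orange',cv2.boundingRect(m))
C=cam("wrist",s);g=255-hsv(w)[...,2]
for t in(0,.08):
    print(t,'lid disc at wrist',ringfit(C,g,cad(.058-.058*np.cos(t),0,0)[:2],.166+.058*np.sin(t),.0375,.008), cad(.058-.058*np.cos(t),0,0)[:2])
E
```

```text
[ 0.14454212 -0.30407811  0.00185224] [0.41765117 0.16998708 0.30478229]
0.03 [(np.float64(311.1), np.float64(189.6)), (np.float64(311.1), np.float64(189.2)), (np.float64(311.1), np.float64(188.8)), (np.float64(311.1), np.float64(188.4))] V col 311 [107, 109, 107, 110, 111, 108, 111, 103, 93, 75, 65, 58, 52, 57, 56, 53, 56, 75, 100, 108, 112, 115, 115, 112, 114, 115, 112, 92, 63, 62]
0.058 [(np.float64(321.4), np.float64(190.0)), (np.float64(321.4), np.float64(189.3)), (np.float64(321.4), np.float64(188.5)), (np.float64(321.3), np.float64(187.7))] V col 321 [107, 102, 99, 107, 102, 105, 96, 80, 60, 56, 58, 59, 54, 56, 52, 58, 57, 58, 57, 68, 91, 123, 131, 130, 130, 127, 129, 128, 131, 125]
0.085 [(np.float64(331.3), np.float64(190.4)), (np.float64(331.3), np.float64(189.3)), (np.float64(331.3), np.float64(188.2)), (np.float64(331.2), np.float64(187.0))] V col 331 [103, 107, 107, 103, 106, 103, 103, 109, 102, 86, 65, 61, 66, 70, 59, 61, 58, 56, 72, 104, 112, 114, 113, 113, 108, 110, 104, 86, 67, 64]
0.092 [(np.float64(333.9), np.float64(190.5)), (np.float64(333.9), np.float64(189.3)),
[... 429 characters left out ...]
7, 106, 102, 103, 104, 107, 105, 107, 102, 97, 82, 66, 62, 87, 108, 114, 104, 105, 111, 107, 106, 109, 107, 109, 105, 94, 103]
0.104 [(np.float64(338.3), np.float64(190.7)), (np.float64(338.4), np.float64(189.3)), (np.float64(338.3), np.float64(188.0)), (np.float64(338.2), np.float64(186.6))] V col 338 [103, 103, 110, 111, 110, 106, 104, 109, 111, 107, 109, 109, 92, 80, 62, 59, 82, 104, 111, 106, 104, 105, 102, 108, 107, 107, 104, 98, 104, 107]
orange (310, 195, 23, 13)
0 lid disc at wrist (array([0.50254824, 0.18183513]), 61, np.float64(0.0020210967324207005)) [0.501 0.181]
0.08 lid disc at wrist (array([0.50047533, 0.18117324]), 61, np.float64(0.002160226256173077)) [0.50118387 0.18102453]
```

Released, the lid stays level: the tab is at row 191, where θ=0 predicts 190.6 and a tab resting on the catch would be at row 188. The catch has it and the arm is clear, so I hand in.

```bash
python3 -c "
from station import r
print(r.close_job())"
```

```text
the job is handed in; nothing more can be done
None
```

The job is handed in at about 27 s on the robot clock: blue then orange are fully nested in the grey beaker, and the lid is closed and measures level after release, so the catch holds it. My first grasp of blue missed, briefly tipping and shifting the beaker before it stood upright again; my last press on the tab reached 48 N at the wrist, with the fingertips.

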